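Load a plaster model into the light-curing box through its sprung flap

TASK

Put the large plaster dental model lengthwise into the feed lane of the light-curing box, between the wooden push stick and the flap, and let go of it. Then push it with the stick gently (20 N at most on the brittle plaster) through the sprung flap until it has pressed the hidden contact plate at the back fully home, and draw the stick back out into the lane so that the flap shuts behind the model. Leave the other things on the bench as they are.

Things in the scene. Friction and masses are not known exactly. Their poses are not given: they have to be found in the camera images.
- curebox: Light-curing box: low white box 208 mm long, 102 wide, 100 high, front face at x = -4 mm, with an aluminium feed lane before it, all one fixed piece. Origin on the bench below the flap; +x points along the lane into the box, +y to the left of that, z up. The tunnel inside is 54 mm wide, 62 mm high above its floor and ends at x = 192 mm.
- lane_end (a point): Open rear end of the feed lane, middle of its floor, 340 mm before the flap (curebox x = -340 mm). The lane's floor is 12 mm above the bench and runs level and straight from here into the tunnel; it is 52 mm wide between two side rails 7 mm wide and 7 mm high above the floor (tops 19 mm above the bench).
- flap (a joint): Plain steel flap closing the tunnel's mouth, 51 mm wide, 53 high, hinged along its top edge 68 mm above the bench. 0 = shut, up to 1.45 rad as it swings into the box. A spring shuts it (0.03 N m shut, 0.11 wide open). It rests on whatever lies under it and drops shut once that has gone; it clears a model whose rear is 52 mm or more past it.
- plate (a joint): Travel (m) of the contact plate on the back stop in the tunnel: 0 = not pressed, 0.005 = at its rigid end; over 0.003 is home. It takes 3.5 N to move and stays where pushed. Before it is pressed its face is somewhere from 108 to 160 mm past the flap: this changes from time to time, cannot be seen and must be felt. It stands across the tunnel, 14 to 48 mm above the bench.
- model: Plaster dental model to load, the larger of the two plaster pieces: base 54 mm long (its x), 46 wide (its y), 26 high, with a horseshoe of teeth 8 mm high on top. Cream plaster, about 150 g. Origin at the centre of its underside, z up. Stands on the bench between robot and lane. Fits the lane only lengthwise, either end first.
- pushstick: Push stick, light wood, 160 g, loose in the rear of the lane: a flat bar 44 mm wide, 20 high, with an upright post near its rear to hold it by. Origin under the post's axis on the bar's underside; +x along the bar to its nose, 210 mm ahead (tail 30 mm behind). The post is 24 mm (x) by 20 mm (y) thick, its top 75 mm above the underside.
- stick_nose (a point): Middle of the push stick's nose face, 10 mm above its underside, 210 mm ahead of the post. At the start it lies 95 to 120 mm before the flap.
- die: The small plaster piece, not to be used: block 34 x 30 x 22 mm with one tooth stump on top. Origin at the centre of its underside.
- jar: Amber glass jar with white lid, 52 mm across, 62 mm high. Leave alone. Origin under its centre.
- bowl: Dark rubber mixing bowl, 104 mm across, 55 mm high. Leave alone. Origin under its centre.
- brush: Brush lying on the bench, 170 mm long. Leave alone.
- waxknife: Flat-bladed modelling knife lying on the bench, 170 mm long. Leave alone.
- castring: Open steel casting ring, 60 mm across, 50 mm high. Leave alone. Origin under its centre.
- burblock: White block 50 x 90 x 22 mm with ten small burs standing in it. Leave alone. Origin under its centre.
Mind the look-alikes: they are no part of the job. Leave any red look-alike of the model alone.

How it is judged:
On the way, in this order (a step that is already met when the one before it is completed fails the run):
1. the model stands lengthwise in the lane before the flap, let go (x of model in the frame of curebox between -0.1 and -0.025 m and y of model in the frame of curebox between -0.006 and 0.006 m and z of model in the frame of curebox between 0.009 and 0.015 m and angle between the x axis of model and the x axis of curebox, either way round below 0.15 rad and angle between model's own z axis and vertical below 0.1 rad and contact force between the fingers and model below 0.1 N), for 0.2 s.
2. the push stick pushes the model through the flap (value of joint flap above 0.4 rad and contact force between pushstick and model above 0.2 N and x of model in the frame of curebox above 0.01 m), for 0.05 s.
3. the contact plate is pressed home by the model (value of joint plate above 0.003 m and x of model in the frame of curebox between 0.08 and 0.145 m and y of model in the frame of curebox between -0.008 and 0.008 m and angle between model's own z axis and vertical below 0.1 rad), for 0.05 s.
At the end, for the whole second after the job is handed in: The model stands upright (within 0.1 rad) in the box, within 8 mm of the tunnel's middle, the contact plate pressed more than 3 mm; the flap is shut (under 0.06 rad); the push stick lies at rest in the lane with its nose outside the flap (all of step 3 and value of joint flap below 0.06 rad and x of stick_nose in the frame of curebox between -0.34 and -0.003 m and y of stick_nose in the frame of curebox between -0.01 and 0.01 m and z of stick_nose in the frame of curebox between 0.015 and 0.03 m and linear speed of each of model, pushstick below 0.01 m/s); the robot touches nothing.
It fails at once if the push stick presses the model with more than 20 N (contact force between pushstick and model above 20 N).
It fails at once if another thing on the bench is moved by more than 30 mm (distance of any of die, jar, bowl, brush, waxknife, castring, burblock from where it was at the start of the episode above 0.03 m).
It also fails if it takes over 72 s, if anything falls off the work surface, if the arm or the gripper's body presses on something with over 40 N, if the wrist force passes 120 N, or if a joint passes its speed limit or range.

ROBOT

A 7-joint arm with a two-finger parallel gripper is mounted at the origin on the work surface. World frame = base frame: x ahead of the robot, y to its left, z up, the work surface at z = 0. Lengths are in m, angles in rad, forces in N, time in s.
With the tool pointing down it reaches from about 0.35 to 0.9 m from the base axis. Payload 19.9 kg.
Tool frame: the origin (TCP) lies at the very end of the fingers, on their centre line; the grasp point (between the pads) lies 19 mm behind it; z points along the fingers, y is the line along which they close (so a half turn about z gives the same grasp; the last joint's range is limited). The gripper opens to 94 mm and grips with 3 to 60 N. Pads are 16 mm wide; open, the fingers measure 119 mm over their backs; the gripper's body (75 mm by 177 mm) begins 78 mm behind the grasp point.
Start: joints at [1.181, 0.417, -0.01, 1.614, 0.005, 1.111, -0.053], TCP at [0.214, -0.587, 0.205] pointing down, gripper open.
Joint ranges: [-2.81, 2.81], [-0.39, 2.02], [-1.27, 1.25], [0.06, 2.57], [-1.19, 4.33], [0.19, 2], [-2.82, 2.82]. Speed limits (rad/s): [1.89, 1.89, 2.39, 2.39, 3.01, 3.01, 3.01].

INTERFACE

Orientations are given as a unit quaternion [w, x, y, z].
In Python, from cell import r gives the robot as it stands.
- The arm moves only by the tool apply_moves, never from a script. Its argument "moves" is a list of rows, each an object of numbers: "wx", "wy", "wz": the turn, a rotation vector about the tool's x, y, z in rad; "tx", "ty", "tz": the shift along the tool's x, y, z in cm; "hand": the finger opening in cm, from 0 to 9.4. A call has 1 to 8 rows; each row shifts and turns the commanded pose from where the row before left it, along the tool's axes as they then stand; what a row does not reach is not made up. A row lasts 1/12 s, in which the tool goes at most 41.7 mm and 7.16 degrees, less where a joint would pass 70% of its speed; a pose out of reach is approached as far as the arm can. A call with a gripper value outside its range is refused whole. The fingers move at their own pace and stop on an object; "grip_force" is the grip in N (left out, the last holds). Time passes only in rows, so rows that do not move let the fingers close. It gives the time, the measured TCP pose, the force, the opening and the grip force at its end, in the units of the state.
- r.get_obs(): the state, without advancing time (a new reading comes with each control period).
- r.snapshot(name): name is "scene" or "top"; returns a dict with "image" (400x640x3 uint8, blue, green, red), "depth" (400x640 float32, m along the optical axis (not along the pixel's ray), 0 where there is no reading), "mtx" (3x3 intrinsics, pixels), "k1" (the pictures are not rectified: a ray, as slopes to the right and down, at radius r is drawn at 1 + k1 r^2 times it, then the intrinsics apply), "extrinsics" (4x4, takes a point from world to camera coordinates). Camera axes: x right, y up, looking along -z (the intrinsics and any distortion apply to the point x, -y, -z); pixel columns grow to the right and rows downward; lengths in m; the calibration is good to about 2 mm. A picture is of the moment at which its call begins.
- r.close_job(): hands the job in; it is judged then, once.
The state is a dict: "time_s": time; "qpos": joint angles; "dq": joint speeds; "joint_efforts": joint torques, N m; "eef_pos": TCP position; "ee_rot": TCP orientation; "force": force on the tool from outside, world axes, zero at the start; "moment": the same for the moment, N m; "width": opening from 0.0 (shut) to 1.0 (fully open); "finger_force": force on a finger pad.
Only numpy, scipy, OpenCV 4.12 (cv2) and the standard library are available. Lean on these libraries where they do the work, as an engineer would, in place of code of your own. Each camera call takes 0.05 s, during which the arm holds its last target. There are 200 camera calls.

## Working session

There is one attempt and no reset: what is moved stays moved. The work goes in short steps, Python scripts to look and compute and a tool call to move; the robot and the scene stay as the last step left them, time stands still between calls to the robot, and variables do not carry over. Pictures are saved under pics/ and viewed, at most 10 in all, crops included, and the job is handed in when it is done.

Besides the shell and the picture viewer there is one more tool, called after "Call:" by a JSON object that holds its "method" and its "body", one argument or row to a line. apply_moves: Moves the arm, as the interface text tells. Its arguments: {"type":"object","properties":{"moves":{"type":"array","items":{"type":"object","properties":{"wx":{"type":"number"},"wy":{"type":"number"},"wz":{"type":"number"},"tx":{"type":"number"},"ty":{"type":"number"},"tz":{"type":"number"},"hand":{"type":"number"}}}},"grip_force":{"type":"number"}},"required":["moves"]}

```bash
ls; mkdir -p pics; cat > h.py <<'E'
import numpy as np, cv2, pickle
from cell import r
def snap(n,tag):
    s=r.snapshot(n); pickle.dump(s,open(f'pics/{tag}.pkl','wb')); cv2.imwrite(f'pics/{tag}.png',s['image']); return s
def load(tag): return pickle.load(open(f'pics/{tag}.pkl','rb'))
def ray(s,u,v):
    K=s['mtx']; d=np.array([(u-K[0,2])/K[0,0],(v-K[1,2])/K[1,1]]); x=d.copy()
    for _ in range(20): x=d/(1+s['k1']*(x@x))
    E=s['extrinsics']; R=E[:3,:3]; o=-R.T@E[:3,3]
    return o, R.T@np.array([x[0],-x[1],-1.0])
def atz(s,u,v,z):
    o,d=ray(s,u,v); return o+d*(z-o[2])/d[2]
def dep(s,u,v):
    o,d=ray(s,u,v); return o+d*s['depth'][int(round(v)),int(round(u))]
E
python3 - <<'E'
from h import *
for n in ('scene','top'):
    s=snap(n,n+'0'); print(n,s['mtx'].tolist(),s['k1'],s['extrinsics'].round(4).tolist())
o=r.get_obs(); print(o)
E
```

```text
pics
scene [[419.1506654257508, 0.0, 318.7335984646096], [0.0, 419.1506654257508, 188.28858551048006], [0.0, 0.0, 1.0]] -0.0987898481347415 [[-0.1138, 0.9934, 0.012, 0.0686], [-0.8417, -0.1028, 0.5301, 0.4132], [0.5278, 0.0502, 0.8479, -1.5032], [0.0, 0.0, 0.0, 1.0]]
top [[422.4407909032172, 0.0, 326.1693052796003], [0.0, 422.4407909032172, 196.65075065293445], [0.0, 0.0, 1.0]] -0.02646603037261705 [[0.0023, -0.9997, -0.0233, -0.0027], [0.996, 0.0002, 0.0895, -0.5482], [-0.0895, -0.0234, 0.9957, -0.9517], [0.0, 0.0, 0.0, 1.0]]
{'time_s': 0.1, 'qpos': array([ 1.18050045,  0.41789795, -0.01026002,  1.6140886 ,  0.00471001,
        1.11069461, -0.05300397]), 'dq': array([-0.0012858 ,  0.00026406,  0.00186824, -0.00327653,  0.00142955,
        0.00083863,  0.00110725]), 'joint_efforts': array([ 1.20047527e-03, -8.52584410e+01,  6.39462434e-01, -4.26698756e+01,
       -4.90010879e-02,  1.63680024e-02,  1.78282221e-04]), 'eef_pos': array([ 0.21345579, -0.5870736 ,  0.2049089 ]), 'ee_rot': array([-5.12536890e-04,  9.84833727e-01,  1.73499986e-01, -1.46359328e-04]), 'force': array([ 0.17350952,  0.19885824, -0.58275492]), 'moment': array([-0.01804999, -0.00346628,  0.07037631]), 'finger_force': 0.0, 'width': 1.003508479155869}
```

View pics/scene0.png

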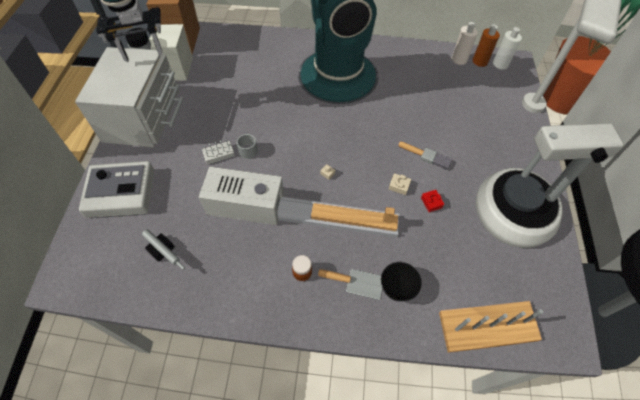

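View pics/top0.png

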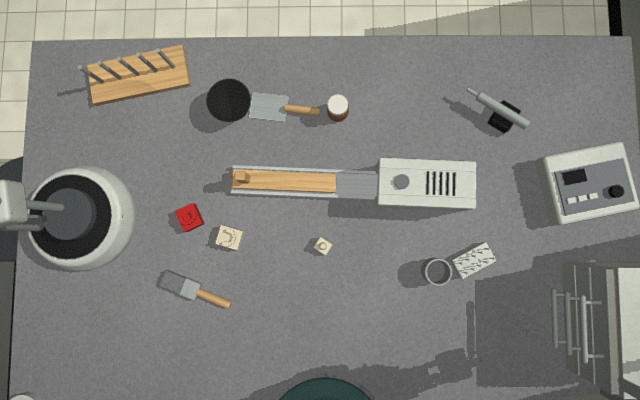

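The scene view shows the lane and box, with cream pieces at (400,184) and (328,172) and a red look-alike at (432,200). In the top view the candidates are cream (229,237), red (189,217) and small cream with a stump (323,246). The model is the larger cream piece at (229,237). I'll confirm it in a crop of both areas.

```bash
python3 - <<'E'
from h import *
a=load('top0')['image'][150:270,160:400]; b=load('scene0')['image'][150:250,270:470]
cv2.imwrite('pics/c1.png',np.vstack([cv2.resize(a[60:120,:120],(800,400),interpolation=cv2.INTER_CUBIC)]))
cv2.imwrite('pics/c2.png',cv2.resize(a[:60],(800,200),interpolation=cv2.INTER_CUBIC))
cv2.imwrite('pics/c.png',np.vstack([cv2.imread('pics/c1.png'),cv2.imread('pics/c2.png')]))
s=load('top0')
# heights: model, die, box top, post
for n,u,v in [('model',229,237),('mod2',222,235),('bench',260,225),('die',323,246),('boxtop',420,205),('post',241,178),('bar',300,181),('floor',355,185),('railtop',300,195)]: print(n,dep(s,u,v).round(4))
# cloud-based segmentation of the model and the box
H,W=s['depth'].shape
P=np.array([[dep(s,u,v) for u in range(200,260)] for v in range(215,262)]); z=P[...,2]
m=((z>0.015)*255).astype('uint8'); q=P[(z>0.012)&(z<.05)]
print(cv2.minAreaRect(q[:,:2].astype('float32')*1000), q.mean(0), np.percentile(q[:,2],[5,25,50,75,95]))
P=np.array([[dep(s,u,v) for u in range(370,485)] for v in range(150,215)]).reshape(-1,3); q=P[(P[:,2]>.09)]
print(cv2.minAreaRect(q[:,:2].astype('float32')*1000), np.median(q[:,2]))
P=np.array([[dep(s,u,v) for u in range(225,375)] for v in range(160,205)]).reshape(-1,3); q=P[(P[:,2]>.008)]
print('lane',cv2.minAreaRect(q[:,:2].astype('float32')*1000))
q=P[(P[:,2]>.06)]; print('post',cv2.minAreaRect(q[:,:2].astype('float32')*1000),np.median(q[:,2]))
q=P[(P[:,2]>.025)]; print('stick',cv2.minAreaRect(q[:,:2].astype('float32')*1000))
E
```

```text
model [0.4547 0.2215 0.0267]
mod2 [0.4592 0.2384 0.0245]
bench [0.483  0.1546 0.0017]
die [0.4352 0.0046 0.0369]
boxtop [ 0.5236 -0.2025  0.1013]
post [0.5835 0.1828 0.0863]
bar [0.5837 0.0582 0.0322]
floor [ 0.5766 -0.0692  0.0132]
railtop [0.5524 0.0589 0.0209]
((463.2658996582031, 249.1904754638672), (111.34378051757812, 48.07421875), 71.81832122802734) [0.45593292 0.22329379 0.02728892] [0.01983616 0.02492168 0.0267489  0.0290488  0.03558939]
((562.6328125, -168.9462432861328), (145.0467071533203, 321.48309326171875), 10.95981502532959) 0.10057951391360298
lane ((540.898193359375, 54.312286376953125), (335.99456787109375, 152.8143310546875), 87.43997192382812)
post ((533.9281005859375, 83.10491180419922), (259.64349365234375, 24.81212615966797), 61.38981246948242) 0.08676581542735928
stick ((537.2404174804688, 95.00811767578125), (246.7073516845703, 141.42001342773438), 87.33523559570312)
```

View pics/c.png

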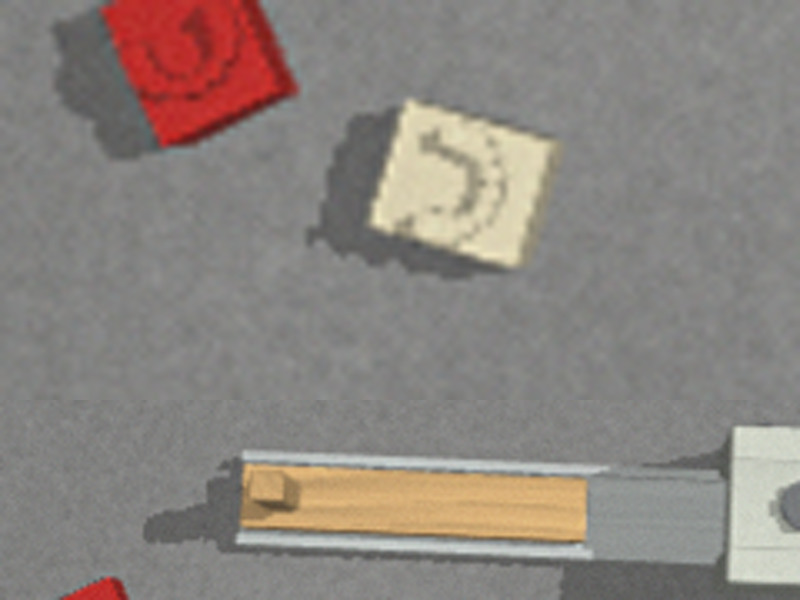

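The crop confirms it: the cream block with the horseshoe is about 155x132 crop px with corners (405,100),(555,142),(520,268),(372,228). That gives about 52x44 mm, so it is the model. The stick nose is at crop (586,508) and the post top at about (268,487).

```bash
python3 - <<'E'
from h import *
s=load('top0')
def t(a,b): return 160+a/6.667,210+b/6.667
def l(a,b): return 160+a/3.333,150+(b-400)/3.333
C=np.array([atz(s,*t(*p),.026) for p in [(405,100),(555,143),(520,268),(372,228)]])
print('model c',C.mean(0).round(4), 'sides',[np.linalg.norm(C[i]-C[i-1]).round(4) for i in range(4)])
d=(C[1]-C[0]+C[2]-C[3]); print('long ang deg',np.degrees(np.arctan2(d[1],d[0])))
# robust mask fit in colour
im=s['image']; hsv=cv2.cvtColor(im,cv2.COLOR_BGR2HSV)
def fit(sl,lo,hi,z):
    m=cv2.inRange(hsv,np.array(lo),np.array(hi)); k=np.zeros_like(m); k[sl]=m[sl]
    n,lab,st,_=cv2.connectedComponentsWithStats(k); i=1+st[1:,4].argmax(); v,u=np.nonzero(lab==i)
    q=np.array([atz(s,a,b,z)[:2] for a,b in zip(u,v)]).astype('float32')*1000
    print(cv2.minAreaRect(q), len(q), np.median(q,0))
fit(np.s_[215:262,205:260],(15,20,120),(35,120,255),.026)
fit(np.s_[160:205,225:345],(8,60,100),(25,255,255),.032)
fit(np.s_[230:265,305:340],(15,20,120),(35,120,255),.022)
for n,p,z in [('railUL',(243,451),.019),('railLL',(237,545),.019),('railUR',(722,470),.019),('railLR',(722,562),.019),('noseU',(586,478),.032),('noseL',(584,541),.032),('tailU',(243,464),.032),('tailL',(241,529),.032),('boxUL',(733,427),.1),('boxLL',(729,581),.1)]: print(n,atz(s,*l(*p),z).round(4))
for n,p in [('pTL',(251,472)),('pTR',(283,472)),('pBR',(283,502)),('pBL',(249,500))]: print(n,atz(s,*l(*p),.087).round(4))
# box top right corners (full-pixel)
for p in [(379,158),(476,161),(475,208),(378,204)]: print('box',atz(s,*p,.1).round(4))
# scene view cross-check: triangulate
b=load('scene0')
def tri(p,q):
    o1,d1=ray(s,*p); o2,d2=ray(b,*q); A=np.stack([d1,-d2],1); k=np.linalg.lstsq(A,o2-o1,rcond=None)[0]
    return ((o1+d1*k[0]+o2+d2*k[1])/2).round(4), np.linalg.norm(o1+d1*k[0]-o2-d2*k[1]).round(4)
print('tri nose mid',tri(l(585,510),(312,211)))
cv2.imwrite('pics/sc.png',cv2.resize(b['image'][165:240,280:440],(800,375),interpolation=cv2.INTER_CUBIC))
E
```

```text
model c [0.4531 0.2206 0.026 ] sides [np.float64(0.0454), np.float64(0.0547), np.float64(0.0444), np.float64(0.0535)]
long ang deg -105.0980286581337
((454.485107421875, 220.90469360351562), (60.04188537597656, 47.399009704589844), 74.17353057861328) 531 [454.65558 221.23517]
((584.8585205078125, 96.70157623291016), (240.23150634765625, 45.1677360534668), 87.46210479736328) 2007 [583.8747    95.231125]
((435.5377197265625, 6.197380065917969), (34.989524841308594, 31.299060821533203), 58.994693756103516) 210 [434.8094      5.0790043]
railUL [0.6228 0.218  0.019 ]
railLL [0.556  0.2207 0.019 ]
railUR [ 0.6088 -0.1194  0.019 ]
railLR [ 0.5442 -0.1189  0.019 ]
noseU [ 0.6013 -0.0243  0.032 ]
noseL [ 0.5576 -0.023   0.032 ]
tailU [0.6115 0.2145 0.032 ]
tailL [0.5659 0.2149 0.032 ]
boxUL [ 0.6244 -0.1189  0.1   ]
boxLL [ 0.5251 -0.1154  0.1   ]
pTL [0.5976 0.1955 0.087 ]
pTR [0.5975 0.1743 0.087 ]
pBR [0.5777 0.1739 0.087 ]
pBL [0.5791 0.1964 0.087 ]
box [ 0.6247 -0.1169  0.1   ]
box [ 0.618 -0.324  0.1  ]
box [ 0.5174 -0.3189  0.1   ]
box [ 0.5258 -0.1139  0.1   ]
tri nose mid (array([ 0.5807, -0.0227,  0.0173]), np.float64(0.0018))
```

View pics/sc.png

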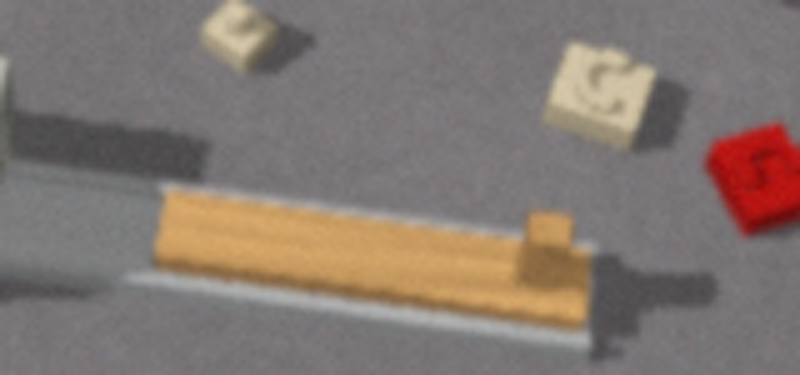

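The scene crop shows the model's top at crop (610,85) clear of everything, the red one at (755,180), the stick nose at (158,230) and the post at (550,232), all consistent with the top view. Now moving above the model at (0.4535,0.2207).

Call:
{"method": "apply_moves", "body": {
  "moves": [
    {"tx": 2.95, "ty": -2.36, "tz": -0.3, "hand": 9.4},
    {"tx": 2.95, "ty": -2.36, "tz": -0.3},
    {"tx": 2.95, "ty": -2.36, "tz": -0.3},
    {"tx": 2.95, "ty": -2.36, "tz": -0.3},
    {"tx": 2.95, "ty": -2.36, "tz": -0.3},
    {"tx": 2.95, "ty": -2.36, "tz": -0.3},
    {"tx": 2.95, "ty": -2.36, "tz": -0.3},
    {"tx": 2.95, "ty": -2.36, "tz": -0.3}
  ]
}}

```text
validation failed for argument at $.mo...
```

Call:
{"method": "apply_moves", "body": {
  "moves": [
    {"tx": 2.95, "ty": -2.36},
    {"tx": 2.95, "ty": -2.36},
    {"tx": 2.95, "ty": -2.36},
    {"tx": 2.95, "ty": -2.36},
    {"tx": 1.3, "ty": -3.3},
    {"tx": 1.3, "ty": -3.3},
    {"tx": 1.3, "ty": -3.3},
    {"tx": 1.3, "ty": -3.3}
  ]
}}

```text
validation failed for argument at $.mo...
```

Call:
{"method": "apply_moves", "body": {
  "moves": [
    {"tx": 1.2, "ty": -3.3},
    {"tx": 1.2, "ty": -3.3},
    {"tx": 1.2, "ty": -3.3},
    {"tx": 1.2, "ty": -3.3},
    {"tx": 1.2, "ty": -3.3},
    {"tx": 1.2, "ty": -3.3},
    {"tx": 1.2, "ty": -3.3},
    {"tx": 1.2, "ty": -3.1}
  ]
}}

```text
validation failed for argument at $.mo...
```

Call:
{"method": "apply_moves", "body": {
  "moves": [
    {"wz": -0.12},
    {"wz": -0.12},
    {"wz": -0.12},
    {"wz": -0.12},
    {"wz": -0.12},
    {"wz": -0.12},
    {"wz": -0.12},
    {"wz": -0.12}
  ]
}}

```text
validation failed for argument at $.mo...
```

```bash
cat >> h.py <<'E'
from scipy.spatial.transform import Rotation as Ro
def goto(p,ang=None):
    """print tool-frame cm shift to world p and wz needed for tool-x heading ang (deg)"""
    o=r.get_obs(); q=o['ee_rot']; R=Ro.from_quat([q[1],q[2],q[3],q[0]]).as_matrix()
    print('t',round(o['time_s'],2),'pos',o['eef_pos'].round(4),'F',o['force'].round(2),'ff',o['finger_force'],'w',round(o['width']*9.4,2),'tilt',R[:,2].round(3),'head',round(np.degrees(np.arctan2(R[1,0],R[0,0])),2))
    if p is not None: print('shift cm',(R.T@(np.array(p)-o['eef_pos'])*100).round(2))
    if ang is not None:
        w=Ro.from_matrix(R.T@np.array([[np.cos(np.radians(ang)),np.sin(np.radians(ang)),0],[np.sin(np.radians(ang)),-np.cos(np.radians(ang)),0],[0,0,-1]])).as_rotvec(); print('rotvec',w.round(3))
E
python3 - <<'E'
from h import *
goto((.4535,.2207,.011),75); print(r.get_obs()['qpos'].round(2))
s=load('top0'); b=load('scene0')
def tri(p,q):
    o1,d1=ray(s,*p); o2,d2=ray(b,*q); A=np.stack([d1,-d2],1); k=np.linalg.lstsq(A,o2-o1,rcond=None)[0]
    return ((o1+d1*k[0]+o2+d2*k[1])/2).round(4), np.linalg.norm(o1+d1*k[0]-o2-d2*k[1]).round(4)
t=lambda a,c:(160+a/6.667,210+c/6.667); S=lambda a,c:(280+a/5,165+c/5)
# model top corners: far-left in scene = top-view (555,143)?? match by position
print(tri(t(520,268),S(570,42)),tri(t(405,100),S(632,133)),tri(t(372,228),S(655,68)),tri(t(555,143),S(548,108)))
E
```

```text
t 0.1 pos [ 0.2135 -0.5871  0.2049] F [ 0.17  0.2  -0.58] ff 0.0 w 9.43 tilt [-0.     0.001 -1.   ] head 19.98
shift cm [ 50.17 -67.69  19.46]
rotvec [-0.001 -0.    -0.96 ]
[ 1.18  0.42 -0.01  1.61  0.    1.11 -0.05]
(array([0.424 , 0.2045, 0.0172]), np.float64(0.0046)) (array([0.4824, 0.2445, 0.0156]), np.float64(0.0003)) (array([0.4377, 0.2558, 0.019 ]), np.float64(0.0037)) (array([0.4675, 0.1941, 0.0095]), np.float64(0.0033))
```

Call:
{"method": "apply_moves", "body": {
  "moves": [
    {"tx": 2.95, "ty": -2.36, "tz": -0.3, "wx": 0, "wy": 0, "wz": 0, "hand": 9.4},
    {"tx": 2.95, "ty": -2.36, "tz": -0.3, "wx": 0, "wy": 0, "wz": 0, "hand": 9.4}
  ]
}}

```text
time_s: 0.27
eef_pos: [0.2519, -0.5226, 0.2105]
ee_rot: [-0.001, 0.985, 0.172, -0.0]
force: [1.7, 0.6, -0.7]
width: 0.999
finger_force: 0.0
```

All keys are needed in each row.

Call:
{"method": "apply_moves", "body": {
  "moves": [
    {"tx": 2.95, "ty": -2.36, "tz": -0.3, "wx": 0, "wy": 0, "wz": 0, "hand": 9.4},
    {"tx": 2.95, "ty": -2.36, "tz": -0.3, "wx": 0, "wy": 0, "wz": 0, "hand": 9.4},
    {"tx": 2.95, "ty": -2.36, "tz": -0.3, "wx": 0, "wy": 0, "wz": 0, "hand": 9.4},
    {"tx": 2.95, "ty": -2.36, "tz": -0.3, "wx": 0, "wy": 0, "wz": 0, "hand": 9.4},
    {"tx": 2.95, "ty": -2.36, "tz": -0.3, "wx": 0, "wy": 0, "wz": 0, "hand": 9.4},
    {"tx": 2.95, "ty": -2.36, "tz": -0.3, "wx": 0, "wy": 0, "wz": 0, "hand": 9.4},
    {"tx": 2.95, "ty": -2.36, "tz": 0, "wx": 0, "wy": 0, "wz": 0, "hand": 9.4},
    {"tx": 2.95, "ty": -2.36, "tz": 0, "wx": 0, "wy": 0, "wz": 0, "hand": 9.4}
  ]
}}

```text
time_s: 0.93
eef_pos: [0.4107, -0.263, 0.2296]
ee_rot: [0.0, 0.985, 0.173, 0.0]
force: [1.8, -0.8, -0.7]
width: 0.999
finger_force: 0.0
```

Call:
{"method": "apply_moves", "body": {
  "moves": [
    {"tx": 2.95, "ty": -2.36, "tz": 0, "wx": 0, "wy": 0, "wz": 0, "hand": 9.4},
    {"tx": 2.95, "ty": -2.36, "tz": 0, "wx": 0, "wy": 0, "wz": 0, "hand": 9.4},
    {"tx": 1.25, "ty": -3.3, "tz": 0, "wx": 0, "wy": 0, "wz": 0, "hand": 9.4},
    {"tx": 1.25, "ty": -3.3, "tz": 0, "wx": 0, "wy": 0, "wz": 0, "hand": 9.4},
    {"tx": 1.25, "ty": -3.3, "tz": 0, "wx": 0, "wy": 0, "wz": 0, "hand": 9.4},
    {"tx": 1.25, "ty": -3.3, "tz": 0, "wx": 0, "wy": 0, "wz": 0, "hand": 9.4},
    {"tx": 1.25, "ty": -3.3, "tz": 0, "wx": 0, "wy": 0, "wz": 0, "hand": 9.4},
    {"tx": 1.25, "ty": -3.3, "tz": 0, "wx": 0, "wy": 0, "wz": 0, "hand": 9.4}
  ]
}}

```text
time_s: 1.6
eef_pos: [0.4518, 0.0131, 0.2294]
ee_rot: [0.0, 0.985, 0.173, -0.0]
force: [1.1, 0.4, -0.2]
width: 1.001
finger_force: 0.0
```

Call:
{"method": "apply_moves", "body": {
  "moves": [
    {"tx": 1.25, "ty": -3.3, "tz": 0, "wx": 0, "wy": 0, "wz": 0, "hand": 9.4},
    {"tx": 1.25, "ty": -3.3, "tz": 0, "wx": 0, "wy": 0, "wz": 0, "hand": 9.4},
    {"tx": 1.25, "ty": -3.3, "tz": 0, "wx": 0, "wy": 0, "wz": 0, "hand": 9.4},
    {"tx": 1.25, "ty": -3.3, "tz": 0, "wx": 0, "wy": 0, "wz": 0, "hand": 9.4},
    {"tx": 1.25, "ty": -3.3, "tz": 0, "wx": 0, "wy": 0, "wz": 0, "hand": 9.4},
    {"tx": 1.0, "ty": -3.0, "tz": 0, "wx": 0, "wy": 0, "wz": 0, "hand": 9.4},
    {"tx": 0, "ty": 0, "tz": 0, "wx": 0, "wy": 0, "wz": -0.12, "hand": 9.4},
    {"tx": 0, "ty": 0, "tz": 0, "wx": 0, "wy": 0, "wz": -0.12, "hand": 9.4}
  ]
}}

```text
time_s: 2.27
eef_pos: [0.453, 0.2215, 0.2291]
ee_rot: [-0.0, 0.956, 0.294, -0.0]
force: [1.1, -0.6, -0.5]
width: 1.001
finger_force: 0.0
```

Call:
{"method": "apply_moves", "body": {
  "moves": [
    {"tx": 0, "ty": 0, "tz": 0, "wx": 0, "wy": 0, "wz": -0.12, "hand": 9.4},
    {"tx": 0, "ty": 0, "tz": 0, "wx": 0, "wy": 0, "wz": -0.12, "hand": 9.4},
    {"tx": 0, "ty": 0, "tz": 0, "wx": 0, "wy": 0, "wz": -0.12, "hand": 9.4},
    {"tx": 0, "ty": 0, "tz": 0, "wx": 0, "wy": 0, "wz": -0.12, "hand": 9.4},
    {"tx": 0, "ty": 0, "tz": 0, "wx": 0, "wy": 0, "wz": -0.12, "hand": 9.4},
    {"tx": 0, "ty": 0, "tz": 0, "wx": 0, "wy": 0, "wz": -0.12, "hand": 9.4},
    {"tx": 0, "ty": 0, "tz": 0, "wx": 0, "wy": 0, "wz": 0, "hand": 9.4}
  ]
}}

```text
time_s: 2.85
eef_pos: [0.4537, 0.2194, 0.2292]
ee_rot: [-0.0, 0.791, 0.611, -0.0]
force: [0.1, -0.1, -0.3]
width: 0.999
finger_force: 0.0
```

```bash
python3 - <<'E'
from h import *
goto((.4535,.2207,.011),75); print(r.get_obs()['qpos'].round(2))
E
```

```text
t 2.85 pos [0.4537 0.2194 0.2292] F [ 0.13 -0.07 -0.28] ff 0.0 w 9.39 tilt [-0.001 -0.    -1.   ] head 75.35
shift cm [ 0.13 -0.04 21.82]
rotvec [-0.001  0.     0.006]
[ 0.16  0.25 -0.78  1.86  0.19  1.11 -0.94]
```

Call:
{"method": "apply_moves", "body": {
  "moves": [
    {"tx": 0.1, "ty": 0, "tz": 3.3, "wx": 0, "wy": 0, "wz": 0, "hand": 9.4},
    {"tx": 0, "ty": 0, "tz": 3.3, "wx": 0, "wy": 0, "wz": 0, "hand": 9.4},
    {"tx": 0, "ty": 0, "tz": 3.3, "wx": 0, "wy": 0, "wz": 0, "hand": 9.4},
    {"tx": 0, "ty": 0, "tz": 3.3, "wx": 0, "wy": 0, "wz": 0, "hand": 9.4},
    {"tx": 0, "ty": 0, "tz": 3.3, "wx": 0, "wy": 0, "wz": 0, "hand": 9.4},
    {"tx": 0, "ty": 0, "tz": 2.5, "wx": 0, "wy": 0, "wz": 0, "hand": 9.4},
    {"tx": 0, "ty": 0, "tz": 1.8, "wx": 0, "wy": 0, "wz": 0, "hand": 9.4},
    {"tx": 0, "ty": 0, "tz": 1.0, "wx": 0, "wy": 0, "wz": 0, "hand": 9.4}
  ]
}}

```text
time_s: 3.52
eef_pos: [0.4529, 0.22, 0.0092]
ee_rot: [-0.0, 0.795, 0.607, -0.001]
force: [0.5, 0.0, 1.0]
width: 1.003
finger_force: 0.0
```

Call:
{"method": "apply_moves", "body": {
  "moves": [
    {"tx": 0, "ty": 0, "tz": 0, "wx": 0, "wy": 0, "wz": 0, "hand": 9.4},
    {"tx": 0, "ty": 0, "tz": 0, "wx": 0, "wy": 0, "wz": 0, "hand": 7},
    {"tx": 0, "ty": 0, "tz": 0, "wx": 0, "wy": 0, "wz": 0, "hand": 6},
    {"tx": 0, "ty": 0, "tz": 0, "wx": 0, "wy": 0, "wz": 0, "hand": 5},
    {"tx": 0, "ty": 0, "tz": 0, "wx": 0, "wy": 0, "wz": 0, "hand": 4},
    {"tx": 0, "ty": 0, "tz": 0, "wx": 0, "wy": 0, "wz": 0, "hand": 3.5},
    {"tx": 0, "ty": 0, "tz": 0, "wx": 0, "wy": 0, "wz": 0, "hand": 3.5},
    {"tx": 0, "ty": 0, "tz": 0, "wx": 0, "wy": 0, "wz": 0, "hand": 3.5}
  ],
  "grip_force": 12
}}

```text
time_s: 4.18
eef_pos: [0.4542, 0.2205, 0.0117]
ee_rot: [0.0, 0.793, 0.609, 0.0]
force: [0.2, -0.2, -0.4]
width: 0.535
finger_force: 0.0
```

Call:
{"method": "apply_moves", "body": {
  "moves": [
    {"tx": 0, "ty": 0, "tz": 0, "wx": 0, "wy": 0, "wz": 0, "hand": 3.5},
    {"tx": 0, "ty": 0, "tz": 0, "wx": 0, "wy": 0, "wz": 0, "hand": 3.5},
    {"tx": 0, "ty": 0, "tz": 0, "wx": 0, "wy": 0, "wz": 0, "hand": 3.5},
    {"tx": 0, "ty": 0, "tz": 0, "wx": 0, "wy": 0, "wz": 0, "hand": 3.5}
  ]
}}

```text
time_s: 4.52
eef_pos: [0.4541, 0.2205, 0.0116]
ee_rot: [0.0, 0.793, 0.609, 0.0]
force: [-0.9, -0.6, 5.1]
width: 0.489
finger_force: 12.0
```

```bash
python3 - <<'E'
from h import *
goto((.4535,.2207,.011),75)
E
```

```text
t 4.52 pos [0.4541 0.2205 0.0116] F [-0.91 -0.59  5.14] ff 11.97759434580803 w 4.59 tilt [ 0.  0. -1.] head 74.99
shift cm [ 0.   -0.07  0.06]
rotvec [ 0. -0. -0.]
```

Call:
{"method": "apply_moves", "body": {
  "moves": [
    {"tx": 0, "ty": 0, "tz": -1, "wx": 0, "wy": 0, "wz": 0, "hand": 3.5},
    {"tx": 0, "ty": 0, "tz": -2, "wx": 0, "wy": 0, "wz": 0, "hand": 3.5},
    {"tx": 0, "ty": 0, "tz": -3, "wx": 0, "wy": 0, "wz": 0, "hand": 3.5},
    {"tx": 0, "ty": 0, "tz": -3, "wx": 0, "wy": 0, "wz": 0, "hand": 3.5},
    {"tx": -1.5, "ty": 1.2, "tz": 0, "wx": 0, "wy": 0, "wz": 0, "hand": 3.5},
    {"tx": -2.5, "ty": 2, "tz": 0, "wx": 0, "wy": 0, "wz": 0, "hand": 3.5},
    {"tx": -2.5, "ty": 2, "tz": 0, "wx": 0, "wy": 0, "wz": 0, "hand": 3.5},
    {"tx": -2.5, "ty": 2, "tz": 0, "wx": 0, "wy": 0, "wz": 0, "hand": 3.5}
  ]
}}

```text
time_s: 5.18
eef_pos: [0.5005, 0.1137, 0.1022]
ee_rot: [0.0, 0.793, 0.609, 0.0]
force: [1.0, 0.6, -1.7]
width: 0.49
finger_force: 12.0
```

Call:
{"method": "apply_moves", "body": {
  "moves": [
    {"tx": -2.5, "ty": 2, "tz": 0, "wx": 0, "wy": 0, "wz": 0, "hand": 3.5},
    {"tx": -2.5, "ty": 2, "tz": 0, "wx": 0, "wy": 0, "wz": 0, "hand": 3.5},
    {"tx": -2.5, "ty": 2, "tz": 0, "wx": 0, "wy": 0, "wz": 0, "hand": 3.5},
    {"tx": -2.5, "ty": 2, "tz": 0, "wx": 0, "wy": 0, "wz": 0, "hand": 3.5},
    {"tx": -2.5, "ty": 2, "tz": 0, "wx": 0, "wy": 0, "wz": 0, "hand": 3.5},
    {"tx": -2, "ty": 1.5, "tz": 0, "wx": 0, "wy": 0, "wz": -0.1, "hand": 3.5},
    {"tx": -1.5, "ty": 0.7, "tz": 0, "wx": 0, "wy": 0, "wz": -0.1, "hand": 3.5},
    {"tx": 0, "ty": 0, "tz": 0, "wx": 0, "wy": 0, "wz": -0.023, "hand": 3.5}
  ]
}}

```text
time_s: 5.85
eef_pos: [0.5787, -0.0749, 0.1015]
ee_rot: [0.0, 0.72, 0.694, -0.0]
force: [0.2, 0.3, -2.4]
width: 0.49
finger_force: 12.0
```

Call:
{"method": "apply_moves", "body": {
  "moves": [
    {"tx": 0, "ty": 0, "tz": 0, "wx": 0, "wy": 0, "wz": 0, "hand": 3.5},
    {"tx": 0, "ty": 0, "tz": 0, "wx": 0, "wy": 0, "wz": 0, "hand": 3.5}
  ]
}}

```text
time_s: 6.02
eef_pos: [0.578, -0.07, 0.1017]
ee_rot: [-0.0, 0.721, 0.693, 0.0]
force: [-0.0, 0.7, -1.1]
width: 0.492
finger_force: 12.0
```

```bash
python3 - <<'E'
from h import *
goto((.578,-.0715,.0245),87.8)
a=snap('top','top1')['image'][140:220,220:400]; b=snap('scene','sc1')['image'][150:240,240:420]
cv2.imwrite('pics/v1.png',np.vstack([cv2.resize(a,(640,284),interpolation=cv2.INTER_CUBIC),cv2.resize(b,(640,316),interpolation=cv2.INTER_CUBIC)]))
E
```

```text
t 6.02 pos [ 0.578  -0.07    0.1017] F [-0.02  0.66 -1.08] ff 11.977272480726242 w 4.62 tilt [-0.     0.001 -1.   ] head 87.7
shift cm [-0.15  0.01  7.72]
rotvec [-0.    -0.001 -0.002]
```

View pics/v1.png

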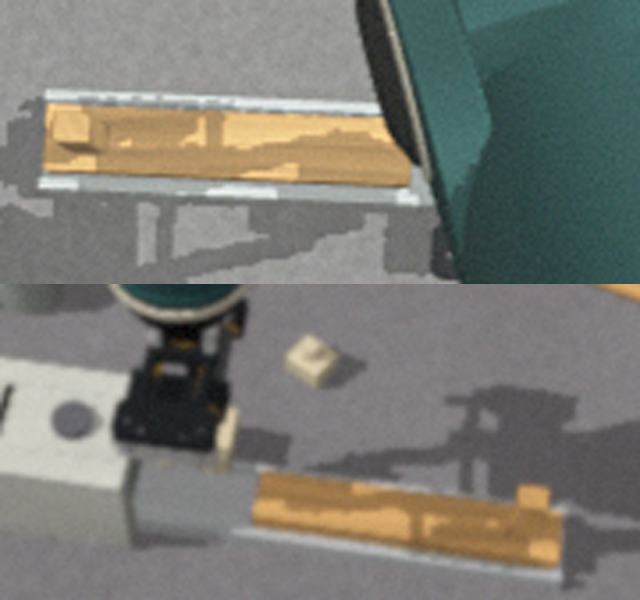

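The top view is blocked by the arm. The scene view shows the gripper with the model held over the lane ahead of the nose at crop (228,440). Descending slowly by feel.

Call:
{"method": "apply_moves", "body": {
  "moves": [
    {"tx": -0.1, "ty": 0, "tz": 2, "wx": 0, "wy": 0, "wz": 0, "hand": 3.5},
    {"tx": 0, "ty": 0, "tz": 2, "wx": 0, "wy": 0, "wz": 0, "hand": 3.5},
    {"tx": 0, "ty": 0, "tz": 1.2, "wx": 0, "wy": 0, "wz": 0, "hand": 3.5},
    {"tx": 0, "ty": 0, "tz": 0.8, "wx": 0, "wy": 0, "wz": 0, "hand": 3.5},
    {"tx": 0, "ty": 0, "tz": 0, "wx": 0, "wy": 0, "wz": 0, "hand": 3.5},
    {"tx": 0, "ty": 0, "tz": 0, "wx": 0, "wy": 0, "wz": 0, "hand": 3.5}
  ]
}}

```text
time_s: 6.62
eef_pos: [0.5784, -0.0714, 0.0418]
ee_rot: [-0.0, 0.721, 0.693, 0.0]
force: [-0.8, 0.2, -1.3]
width: 0.487
finger_force: 12.0
```

Call:
{"method": "apply_moves", "body": {
  "moves": [
    {"tx": 0, "ty": 0, "tz": 0.3, "wx": 0, "wy": 0, "wz": 0, "hand": 3.5},
    {"tx": 0, "ty": 0, "tz": 0.3, "wx": 0, "wy": 0, "wz": 0, "hand": 3.5},
    {"tx": 0, "ty": 0, "tz": 0.3, "wx": 0, "wy": 0, "wz": 0, "hand": 3.5},
    {"tx": 0, "ty": 0, "tz": 0.2, "wx": 0, "wy": 0, "wz": 0, "hand": 3.5},
    {"tx": 0, "ty": 0, "tz": 0, "wx": 0, "wy": 0, "wz": 0, "hand": 3.5},
    {"tx": 0, "ty": 0, "tz": 0, "wx": 0, "wy": 0, "wz": 0, "hand": 3.5}
  ]
}}

```text
time_s: 7.12
eef_pos: [0.5782, -0.0718, 0.0304]
ee_rot: [-0.0, 0.721, 0.693, -0.0]
force: [0.5, -0.5, -1.9]
width: 0.495
finger_force: 12.0
```

```bash
python3 - <<'E'
from h import *
goto((.578,-.0715,.0245),87.8); print(r.get_obs()['moment'])
E
```

```text
t 7.12 pos [ 0.5782 -0.0718  0.0304] F [ 0.53 -0.53 -1.87] ff 11.977338641881943 w 4.66 tilt [-0.  0. -1.] head 87.76
shift cm [ 0.03 -0.02  0.59]
rotvec [-0.    -0.    -0.001]
[-0.06297718 -0.16139366  0.01952072]
```

Call:
{"method": "apply_moves", "body": {
  "moves": [
    {"tx": 0, "ty": 0, "tz": 0.2, "wx": 0, "wy": 0, "wz": 0, "hand": 3.5},
    {"tx": 0, "ty": 0, "tz": 0.2, "wx": 0, "wy": 0, "wz": 0, "hand": 3.5},
    {"tx": 0, "ty": 0, "tz": 0, "wx": 0, "wy": 0, "wz": 0, "hand": 3.5},
    {"tx": 0, "ty": 0, "tz": 0, "wx": 0, "wy": 0, "wz": 0, "hand": 3.5}
  ]
}}

```text
time_s: 7.45
eef_pos: [0.5782, -0.0718, 0.0263]
ee_rot: [-0.0, 0.721, 0.693, -0.0]
force: [-0.1, -0.4, -1.6]
width: 0.489
finger_force: 12.0
```

Call:
{"method": "apply_moves", "body": {
  "moves": [
    {"tx": 0, "ty": 0, "tz": 0.1, "wx": 0, "wy": 0, "wz": 0, "hand": 3.5},
    {"tx": 0, "ty": 0, "tz": 0.1, "wx": 0, "wy": 0, "wz": 0, "hand": 3.5},
    {"tx": 0, "ty": 0, "tz": 0, "wx": 0, "wy": 0, "wz": 0, "hand": 3.5},
    {"tx": 0, "ty": 0, "tz": 0, "wx": 0, "wy": 0, "wz": 0, "hand": 3.5}
  ]
}}

```text
time_s: 7.78
eef_pos: [0.5782, -0.0718, 0.0244]
ee_rot: [-0.0, 0.721, 0.693, -0.0]
force: [0.2, 0.1, -1.4]
width: 0.486
finger_force: 12.0
```

Call:
{"method": "apply_moves", "body": {
  "moves": [
    {"tx": 0, "ty": 0, "tz": 0.1, "wx": 0, "wy": 0, "wz": 0, "hand": 3.5},
    {"tx": 0, "ty": 0, "tz": 0, "wx": 0, "wy": 0, "wz": 0, "hand": 4.8},
    {"tx": 0, "ty": 0, "tz": 0, "wx": 0, "wy": 0, "wz": 0, "hand": 5.5},
    {"tx": 0, "ty": 0, "tz": 0, "wx": 0, "wy": 0, "wz": 0, "hand": 6.5},
    {"tx": 0, "ty": 0, "tz": 0, "wx": 0, "wy": 0, "wz": 0, "hand": 7.5},
    {"tx": 0, "ty": 0, "tz": 0, "wx": 0, "wy": 0, "wz": 0, "hand": 7.5},
    {"tx": 0, "ty": 0, "tz": 0, "wx": 0, "wy": 0, "wz": 0, "hand": 7.5},
    {"tx": 0, "ty": 0, "tz": 0, "wx": 0, "wy": 0, "wz": 0, "hand": 7.5}
  ]
}}

```text
time_s: 8.45
eef_pos: [0.5782, -0.0719, 0.0234]
ee_rot: [-0.0, 0.721, 0.693, -0.0]
force: [-0.2, 0.4, 0.1]
width: 0.795
finger_force: 0.0
```

Call:
{"method": "apply_moves", "body": {
  "moves": [
    {"tx": 0, "ty": 0, "tz": -1, "wx": 0, "wy": 0, "wz": 0, "hand": 7.5},
    {"tx": 0, "ty": 0, "tz": -2, "wx": 0, "wy": 0, "wz": 0, "hand": 7.5},
    {"tx": 0, "ty": 0, "tz": -3, "wx": 0, "wy": 0, "wz": 0, "hand": 7.5},
    {"tx": 0, "ty": 0, "tz": -3, "wx": 0, "wy": 0, "wz": 0, "hand": 7.5},
    {"tx": 1, "ty": 0, "tz": -2, "wx": 0, "wy": 0, "wz": 0, "hand": 7.5},
    {"tx": 3, "ty": 0, "tz": -1, "wx": 0, "wy": 0, "wz": 0, "hand": 7.5},
    {"tx": 3, "ty": 0, "tz": 0, "wx": 0, "wy": 0, "wz": 0, "hand": 7.5},
    {"tx": 3, "ty": 0, "tz": 0, "wx": 0, "wy": 0, "wz": 0, "hand": 7.5}
  ]
}}

```text
time_s: 9.12
eef_pos: [0.5825, 0.029, 0.1452]
ee_rot: [0.001, 0.721, 0.693, 0.001]
force: [0.4, 0.0, 1.0]
width: 0.802
finger_force: 0.0
```

Call:
{"method": "apply_moves", "body": {
  "moves": [
    {"tx": 3, "ty": 0, "tz": 0, "wx": 0, "wy": 0, "wz": 0, "hand": 7.5},
    {"tx": 3, "ty": 0, "tz": 0, "wx": 0, "wy": 0, "wz": 0, "hand": 7.5},
    {"tx": 3, "ty": 0, "tz": 0, "wx": 0, "wy": 0, "wz": 0, "hand": 7.5},
    {"tx": 3, "ty": 0, "tz": 0, "wx": 0, "wy": 0, "wz": 0, "hand": 7.5},
    {"tx": 3, "ty": 0, "tz": 0, "wx": 0, "wy": 0, "wz": 0, "hand": 7.5},
    {"tx": 0, "ty": 0, "tz": 0, "wx": 0, "wy": 0, "wz": 0, "hand": 7.5},
    {"tx": 0, "ty": 0, "tz": 0, "wx": 0, "wy": 0, "wz": 0, "hand": 7.5}
  ]
}}

```text
time_s: 9.7
eef_pos: [0.5875, 0.18, 0.1442]
ee_rot: [-0.0, 0.72, 0.694, 0.0]
force: [0.6, -1.3, -0.4]
width: 0.797
finger_force: 0.0
```

```bash
python3 - <<'E'
from h import *
goto((.588,.185,.05),87.8); print(r.get_obs()['qpos'].round(2))
a=snap('top','top2')['image'][140:220,220:400]; b=snap('scene','sc2')['image'][150:240,240:420]
cv2.imwrite('pics/v2.png',np.vstack([cv2.resize(a,(640,284),interpolation=cv2.INTER_CUBIC),cv2.resize(b,(640,316),interpolation=cv2.INTER_CUBIC)]))
E
```

```text
t 9.7 pos [0.5875 0.18   0.1442] F [ 0.62 -1.31 -0.4 ] ff 0.0 w 7.49 tilt [ 0.     0.001 -1.   ] head 87.94
shift cm [0.49 0.03 9.42]
rotvec [ 0.    -0.001  0.003]
[ 0.18  0.56 -0.72  1.68  0.41  1.06 -0.71]
```

View pics/v2.png

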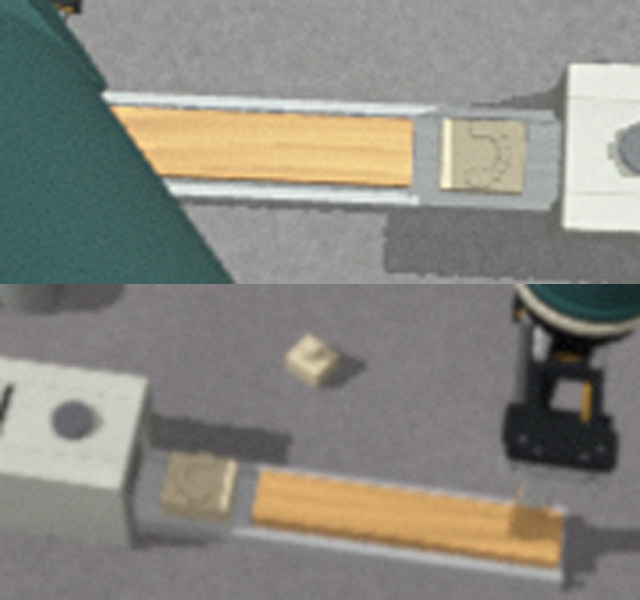

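The model stands lengthwise in the lane, top-crop (440–525,118–190), with its rear clear of the nose at 413; the scene crop agrees. Now gripping the post.

Call:
{"method": "apply_moves", "body": {
  "moves": [
    {"tx": 0.5, "ty": 0, "tz": 2, "wx": 0, "wy": 0, "wz": 0, "hand": 7.5},
    {"tx": 0, "ty": 0, "tz": 2.5, "wx": 0, "wy": 0, "wz": 0, "hand": 7.5},
    {"tx": 0, "ty": 0, "tz": 2.5, "wx": 0, "wy": 0, "wz": 0, "hand": 6},
    {"tx": 0, "ty": 0, "tz": 1.5, "wx": 0, "wy": 0, "wz": 0, "hand": 5},
    {"tx": 0, "ty": 0, "tz": 0.9, "wx": 0, "wy": 0, "wz": 0, "hand": 4},
    {"tx": 0, "ty": 0, "tz": 0, "wx": 0, "wy": 0, "wz": 0, "hand": 3},
    {"tx": 0, "ty": 0, "tz": 0, "wx": 0, "wy": 0, "wz": 0, "hand": 2.5},
    {"tx": 0, "ty": 0, "tz": 0, "wx": 0, "wy": 0, "wz": 0, "hand": 1}
  ],
  "grip_force": 20
}}

```text
time_s: 10.47
eef_pos: [0.5889, 0.1831, 0.0508]
ee_rot: [0.0, 0.721, 0.693, 0.001]
force: [0.1, -0.2, 0.4]
width: 0.409
finger_force: 0.0
```

Call:
{"method": "apply_moves", "body": {
  "moves": [
    {"tx": 0, "ty": 0, "tz": 0, "wx": 0, "wy": 0, "wz": 0, "hand": 1},
    {"tx": 0, "ty": 0, "tz": 0, "wx": 0, "wy": 0, "wz": 0, "hand": 1},
    {"tx": 0, "ty": 0, "tz": 0, "wx": 0, "wy": 0, "wz": 0, "hand": 1},
    {"tx": 0, "ty": 0, "tz": 0, "wx": 0, "wy": 0, "wz": 0, "hand": 1},
    {"tx": 0, "ty": 0, "tz": 0, "wx": 0, "wy": 0, "wz": 0, "hand": 1},
    {"tx": 0, "ty": 0, "tz": 0, "wx": 0, "wy": 0, "wz": 0, "hand": 1}
  ]
}}

```text
time_s: 10.97
eef_pos: [0.5886, 0.183, 0.0501]
ee_rot: [0.0, 0.721, 0.693, 0.0]
force: [-0.2, -1.8, 6.1]
width: 0.209
finger_force: 20.0
```

```bash
python3 - <<'E'
from h import *
goto((.588,.1855,.05),87.8)
E
```

```text
t 10.97 pos [0.5886 0.183  0.0501] F [-0.2  -1.77  6.07] ff 20.001763701438904 w 1.97 tilt [ 0.001  0.    -1.   ] head 87.76
shift cm [ 0.25 -0.07  0.01]
rotvec [ 0.001 -0.    -0.001]
```

Call:
{"method": "apply_moves", "body": {
  "moves": [
    {"tx": -0.2, "ty": 0, "tz": 0, "wx": 0, "wy": 0, "wz": 0, "hand": 1},
    {"tx": -0.3, "ty": 0, "tz": 0, "wx": 0, "wy": 0, "wz": 0, "hand": 1},
    {"tx": -0.3, "ty": 0, "tz": 0, "wx": 0, "wy": 0, "wz": 0, "hand": 1},
    {"tx": -0.3, "ty": 0, "tz": 0, "wx": 0, "wy": 0, "wz": 0, "hand": 1},
    {"tx": -0.3, "ty": 0, "tz": 0, "wx": 0, "wy": 0, "wz": 0, "hand": 1}
  ]
}}

```text
time_s: 11.38
eef_pos: [0.588, 0.1698, 0.0501]
ee_rot: [-0.0, 0.721, 0.693, 0.001]
force: [0.7, 4.6, 6.5]
width: 0.214
finger_force: 20.0
```

Call:
{"method": "apply_moves", "body": {
  "moves": [
    {"tx": -0.2, "ty": 0, "tz": 0, "wx": 0, "wy": 0, "wz": 0, "hand": 1},
    {"tx": -0.2, "ty": 0, "tz": 0, "wx": 0, "wy": 0, "wz": 0, "hand": 1},
    {"tx": -0.2, "ty": 0, "tz": 0, "wx": 0, "wy": 0, "wz": 0, "hand": 1},
    {"tx": -0.2, "ty": 0, "tz": 0, "wx": 0, "wy": 0, "wz": 0, "hand": 1},
    {"tx": -0.2, "ty": 0, "tz": 0, "wx": 0, "wy": 0, "wz": 0, "hand": 1}
  ]
}}

```text
time_s: 11.8
eef_pos: [0.5876, 0.16, 0.0501]
ee_rot: [-0.0, 0.721, 0.693, 0.001]
force: [0.2, 5.7, 6.3]
width: 0.21
finger_force: 20.0
```

Call:
{"method": "apply_moves", "body": {
  "moves": [
    {"tx": -0.2, "ty": 0, "tz": -0.05, "wx": 0, "wy": 0, "wz": 0, "hand": 1},
    {"tx": -0.3, "ty": 0, "tz": 0, "wx": 0, "wy": 0, "wz": 0, "hand": 1},
    {"tx": -0.3, "ty": 0, "tz": 0, "wx": 0, "wy": 0, "wz": 0, "hand": 1},
    {"tx": -0.3, "ty": 0, "tz": 0, "wx": 0, "wy": 0, "wz": 0, "hand": 1},
    {"tx": -0.3, "ty": 0, "tz": 0, "wx": 0, "wy": 0, "wz": 0, "hand": 1},
    {"tx": -0.3, "ty": 0, "tz": 0, "wx": 0, "wy": 0, "wz": 0, "hand": 1}
  ]
}}

```text
time_s: 12.3
eef_pos: [0.5867, 0.1419, 0.0501]
ee_rot: [-0.0, 0.721, 0.693, 0.0]
force: [0.0, 5.6, 5.4]
width: 0.211
finger_force: 20.0
```

Call:
{"method": "apply_moves", "body": {
  "moves": [
    {"tx": -0.3, "ty": 0, "tz": 0, "wx": 0, "wy": 0, "wz": 0, "hand": 1},
    {"tx": -0.3, "ty": 0, "tz": 0, "wx": 0, "wy": 0, "wz": 0, "hand": 1},
    {"tx": -0.3, "ty": 0, "tz": 0, "wx": 0, "wy": 0, "wz": 0, "hand": 1},
    {"tx": -0.3, "ty": 0, "tz": 0, "wx": 0, "wy": 0, "wz": 0, "hand": 1},
    {"tx": -0.3, "ty": 0, "tz": 0, "wx": 0, "wy": 0, "wz": 0, "hand": 1},
    {"tx": -0.3, "ty": 0, "tz": 0, "wx": 0, "wy": 0, "wz": 0, "hand": 1}
  ]
}}

```text
time_s: 12.8
eef_pos: [0.586, 0.1243, 0.0501]
ee_rot: [-0.0, 0.721, 0.693, 0.0]
force: [0.8, 7.3, 4.9]
width: 0.211
finger_force: 20.0
```

```bash
python3 - <<'E'
from h import *
goto((.588,.1855,.05),87.8)
E
```

```text
t 12.8 pos [0.586  0.1243 0.0501] F [0.77 7.25 4.93] ff 19.99959647655487 w 1.98 tilt [ 0.     0.001 -1.   ] head 87.78
shift cm [ 6.13 -0.03  0.02]
rotvec [ 0.    -0.001 -0.   ]
```

Call:
{"method": "apply_moves", "body": {
  "moves": [
    {"tx": -0.3, "ty": 0, "tz": -0.05, "wx": 0, "wy": 0, "wz": 0, "hand": 1},
    {"tx": -0.3, "ty": 0, "tz": 0, "wx": 0, "wy": 0, "wz": 0, "hand": 1},
    {"tx": -0.3, "ty": 0, "tz": 0, "wx": 0, "wy": 0, "wz": 0, "hand": 1},
    {"tx": -0.3, "ty": 0, "tz": 0, "wx": 0, "wy": 0, "wz": 0, "hand": 1},
    {"tx": -0.3, "ty": 0, "tz": 0, "wx": 0, "wy": 0, "wz": 0, "hand": 1}
  ]
}}

```text
time_s: 13.22
eef_pos: [0.5851, 0.1086, 0.0503]
ee_rot: [-0.0, 0.721, 0.693, -0.0]
force: [1.1, 3.5, -0.5]
width: 0.208
finger_force: 20.0
```

Call:
{"method": "apply_moves", "body": {
  "moves": [
    {"tx": -0.3, "ty": 0, "tz": 0, "wx": 0, "wy": 0, "wz": 0, "hand": 1},
    {"tx": -0.3, "ty": 0, "tz": 0, "wx": 0, "wy": 0, "wz": 0, "hand": 1},
    {"tx": -0.3, "ty": 0, "tz": 0, "wx": 0, "wy": 0, "wz": 0, "hand": 1},
    {"tx": -0.3, "ty": 0, "tz": 0, "wx": 0, "wy": 0, "wz": 0, "hand": 1},
    {"tx": -0.3, "ty": 0, "tz": 0, "wx": 0, "wy": 0, "wz": 0, "hand": 1},
    {"tx": -0.3, "ty": 0, "tz": 0, "wx": 0, "wy": 0, "wz": 0, "hand": 1}
  ]
}}

```text
time_s: 13.72
eef_pos: [0.5846, 0.0908, 0.0505]
ee_rot: [-0.0, 0.721, 0.693, 0.0]
force: [0.2, 3.9, -0.9]
width: 0.211
finger_force: 20.0
```

Call:
{"method": "apply_moves", "body": {
  "moves": [
    {"tx": -0.3, "ty": 0, "tz": 0, "wx": 0, "wy": 0, "wz": 0, "hand": 1},
    {"tx": -0.3, "ty": 0, "tz": 0, "wx": 0, "wy": 0, "wz": 0, "hand": 1},
    {"tx": -0.3, "ty": 0, "tz": 0, "wx": 0, "wy": 0, "wz": 0, "hand": 1},
    {"tx": -0.3, "ty": 0, "tz": 0, "wx": 0, "wy": 0, "wz": 0, "hand": 1},
    {"tx": -0.3, "ty": 0, "tz": 0, "wx": 0, "wy": 0, "wz": 0, "hand": 1},
    {"tx": -0.3, "ty": 0, "tz": 0, "wx": 0, "wy": 0, "wz": 0, "hand": 1}
  ]
}}

```text
time_s: 14.22
eef_pos: [0.5838, 0.0726, 0.0504]
ee_rot: [-0.0, 0.721, 0.693, -0.0]
force: [-0.2, 2.3, -2.0]
width: 0.215
finger_force: 20.0
```

Call:
{"method": "apply_moves", "body": {
  "moves": [
    {"tx": -0.3, "ty": 0, "tz": 0, "wx": 0, "wy": 0, "wz": 0, "hand": 1},
    {"tx": -0.3, "ty": 0, "tz": 0, "wx": 0, "wy": 0, "wz": 0, "hand": 1},
    {"tx": -0.3, "ty": 0, "tz": 0, "wx": 0, "wy": 0, "wz": 0, "hand": 1},
    {"tx": -0.3, "ty": 0, "tz": 0, "wx": 0, "wy": 0, "wz": 0, "hand": 1},
    {"tx": -0.3, "ty": 0, "tz": 0, "wx": 0, "wy": 0, "wz": 0, "hand": 1},
    {"tx": -0.3, "ty": 0, "tz": 0, "wx": 0, "wy": 0, "wz": 0, "hand": 1}
  ]
}}

```text
time_s: 14.72
eef_pos: [0.5832, 0.0548, 0.0504]
ee_rot: [-0.0, 0.721, 0.693, -0.0]
force: [0.9, 2.5, -0.1]
width: 0.213
finger_force: 20.0
```

```bash
python3 - <<'E'
from h import *
goto((.588,.1855,.05),87.8); print(r.get_obs()['qpos'].round(2))
E
```

```text
t 14.72 pos [0.5832 0.0548 0.0504] F [ 0.85  2.5  -0.12] ff 19.99881148338318 w 2.0 tilt [-0.  0. -1.] head 87.76
shift cm [13.08 -0.03  0.04]
rotvec [-0.    -0.    -0.001]
[ 0.35  0.63 -0.65  1.81  0.49  0.87 -0.58]
```

Call:
{"method": "apply_moves", "body": {
  "moves": [
    {"tx": -0.3, "ty": 0, "tz": 0, "wx": 0, "wy": 0, "wz": 0, "hand": 1},
    {"tx": -0.3, "ty": 0, "tz": 0, "wx": 0, "wy": 0, "wz": 0, "hand": 1},
    {"tx": -0.3, "ty": 0, "tz": 0, "wx": 0, "wy": 0, "wz": 0, "hand": 1},
    {"tx": -0.3, "ty": 0, "tz": 0, "wx": 0, "wy": 0, "wz": 0, "hand": 1},
    {"tx": -0.2, "ty": 0, "tz": 0, "wx": 0, "wy": 0, "wz": 0, "hand": 1}
  ]
}}

```text
time_s: 15.13
eef_pos: [0.5827, 0.0405, 0.0504]
ee_rot: [0.0, 0.721, 0.693, -0.0]
force: [0.3, 3.3, -0.7]
width: 0.209
finger_force: 20.0
```

Call:
{"method": "apply_moves", "body": {
  "moves": [
    {"tx": -0.1, "ty": 0, "tz": 0, "wx": 0, "wy": 0, "wz": 0, "hand": 1},
    {"tx": -0.1, "ty": 0, "tz": 0, "wx": 0, "wy": 0, "wz": 0, "hand": 1},
    {"tx": -0.1, "ty": 0, "tz": 0, "wx": 0, "wy": 0, "wz": 0, "hand": 1}
  ]
}}

```text
time_s: 15.38
eef_pos: [0.5825, 0.0381, 0.0505]
ee_rot: [-0.0, 0.721, 0.693, 0.0]
force: [-0.0, 3.1, -0.8]
width: 0.212
finger_force: 20.0
```

Call:
{"method": "apply_moves", "body": {
  "moves": [
    {"tx": -0.1, "ty": 0, "tz": 0, "wx": 0, "wy": 0, "wz": 0, "hand": 1},
    {"tx": -0.1, "ty": 0, "tz": 0, "wx": 0, "wy": 0, "wz": 0, "hand": 1},
    {"tx": -0.1, "ty": 0, "tz": 0, "wx": 0, "wy": 0, "wz": 0, "hand": 1},
    {"tx": -0.1, "ty": 0, "tz": 0, "wx": 0, "wy": 0, "wz": 0, "hand": 1}
  ]
}}

```text
time_s: 15.72
eef_pos: [0.5824, 0.034, 0.0504]
ee_rot: [-0.0, 0.721, 0.693, 0.0]
force: [-0.2, 2.9, -1.9]
width: 0.213
finger_force: 20.0
```

Call:
{"method": "apply_moves", "body": {
  "moves": [
    {"tx": -0.1, "ty": 0, "tz": 0, "wx": 0, "wy": 0, "wz": 0, "hand": 1},
    {"tx": -0.1, "ty": 0, "tz": 0, "wx": 0, "wy": 0, "wz": 0, "hand": 1},
    {"tx": -0.1, "ty": 0, "tz": 0, "wx": 0, "wy": 0, "wz": 0, "hand": 1},
    {"tx": -0.1, "ty": 0, "tz": 0, "wx": 0, "wy": 0, "wz": 0, "hand": 1}
  ]
}}

```text
time_s: 16.05
eef_pos: [0.5822, 0.03, 0.0504]
ee_rot: [-0.0, 0.721, 0.693, 0.0]
force: [0.0, 2.5, -0.7]
width: 0.211
finger_force: 20.0
```

Call:
{"method": "apply_moves", "body": {
  "moves": [
    {"tx": -0.1, "ty": 0, "tz": 0, "wx": 0, "wy": 0, "wz": 0, "hand": 1},
    {"tx": -0.1, "ty": 0, "tz": 0, "wx": 0, "wy": 0, "wz": 0, "hand": 1},
    {"tx": -0.1, "ty": 0, "tz": 0, "wx": 0, "wy": 0, "wz": 0, "hand": 1},
    {"tx": -0.1, "ty": 0, "tz": 0, "wx": 0, "wy": 0, "wz": 0, "hand": 1}
  ]
}}

```text
time_s: 16.38
eef_pos: [0.5821, 0.026, 0.0505]
ee_rot: [-0.0, 0.721, 0.693, -0.0]
force: [-0.3, 2.9, -1.0]
width: 0.212
finger_force: 20.0
```

Call:
{"method": "apply_moves", "body": {
  "moves": [
    {"tx": -0.1, "ty": 0, "tz": 0, "wx": 0, "wy": 0, "wz": 0, "hand": 1},
    {"tx": -0.1, "ty": 0, "tz": 0, "wx": 0, "wy": 0, "wz": 0, "hand": 1},
    {"tx": -0.1, "ty": 0, "tz": 0, "wx": 0, "wy": 0, "wz": 0, "hand": 1},
    {"tx": -0.1, "ty": 0, "tz": 0, "wx": 0, "wy": 0, "wz": 0, "hand": 1}
  ]
}}

```text
time_s: 16.72
eef_pos: [0.5819, 0.022, 0.0504]
ee_rot: [-0.0, 0.721, 0.693, 0.0]
force: [0.1, 2.7, -1.2]
width: 0.211
finger_force: 20.0
```

Call:
{"method": "apply_moves", "body": {
  "moves": [
    {"tx": -0.1, "ty": 0, "tz": 0, "wx": 0, "wy": 0, "wz": 0, "hand": 1},
    {"tx": -0.1, "ty": 0, "tz": 0, "wx": 0, "wy": 0, "wz": 0, "hand": 1},
    {"tx": -0.1, "ty": 0, "tz": 0, "wx": 0, "wy": 0, "wz": 0, "hand": 1},
    {"tx": -0.1, "ty": 0, "tz": 0, "wx": 0, "wy": 0, "wz": 0, "hand": 1}
  ]
}}

```text
time_s: 17.05
eef_pos: [0.5817, 0.018, 0.0504]
ee_rot: [-0.0, 0.721, 0.693, -0.0]
force: [-0.3, 2.8, -1.6]
width: 0.211
finger_force: 20.0
```

Call:
{"method": "apply_moves", "body": {
  "moves": [
    {"tx": -0.1, "ty": 0, "tz": 0, "wx": 0, "wy": 0, "wz": 0, "hand": 1},
    {"tx": -0.1, "ty": 0, "tz": 0, "wx": 0, "wy": 0, "wz": 0, "hand": 1},
    {"tx": -0.1, "ty": 0, "tz": 0, "wx": 0, "wy": 0, "wz": 0, "hand": 1},
    {"tx": -0.1, "ty": 0, "tz": 0, "wx": 0, "wy": 0, "wz": 0, "hand": 1}
  ]
}}

```text
time_s: 17.38
eef_pos: [0.5816, 0.014, 0.0504]
ee_rot: [-0.0, 0.721, 0.693, 0.0]
force: [0.8, 2.0, -1.4]
width: 0.215
finger_force: 20.0
```

Call:
{"method": "apply_moves", "body": {
  "moves": [
    {"tx": -0.1, "ty": 0, "tz": 0, "wx": 0, "wy": 0, "wz": 0, "hand": 1},
    {"tx": -0.1, "ty": 0, "tz": 0, "wx": 0, "wy": 0, "wz": 0, "hand": 1},
    {"tx": -0.1, "ty": 0, "tz": 0, "wx": 0, "wy": 0, "wz": 0, "hand": 1},
    {"tx": -0.1, "ty": 0, "tz": 0, "wx": 0, "wy": 0, "wz": 0, "hand": 1}
  ]
}}

```text
time_s: 17.72
eef_pos: [0.5814, 0.01, 0.0505]
ee_rot: [-0.0, 0.721, 0.693, -0.0]
force: [-0.2, 3.0, -0.9]
width: 0.21
finger_force: 20.0
```

Call:
{"method": "apply_moves", "body": {
  "moves": [
    {"tx": -0.1, "ty": 0, "tz": 0, "wx": 0, "wy": 0, "wz": 0, "hand": 1},
    {"tx": -0.1, "ty": 0, "tz": 0, "wx": 0, "wy": 0, "wz": 0, "hand": 1},
    {"tx": -0.1, "ty": 0, "tz": 0, "wx": 0, "wy": 0, "wz": 0, "hand": 1},
    {"tx": -0.1, "ty": 0, "tz": 0, "wx": 0, "wy": 0, "wz": 0, "hand": 1}
  ]
}}

```text
time_s: 18.05
eef_pos: [0.5813, 0.006, 0.0504]
ee_rot: [-0.0, 0.721, 0.693, -0.0]
force: [-0.6, 3.4, -1.0]
width: 0.212
finger_force: 20.0
```

Call:
{"method": "apply_moves", "body": {
  "moves": [
    {"tx": -0.1, "ty": 0, "tz": 0, "wx": 0, "wy": 0, "wz": 0, "hand": 1},
    {"tx": -0.1, "ty": 0, "tz": 0, "wx": 0, "wy": 0, "wz": 0, "hand": 1},
    {"tx": -0.1, "ty": 0, "tz": 0, "wx": 0, "wy": 0, "wz": 0, "hand": 1},
    {"tx": -0.1, "ty": 0, "tz": 0, "wx": 0, "wy": 0, "wz": 0, "hand": 1}
  ]
}}

```text
time_s: 18.38
eef_pos: [0.5813, 0.003, 0.0507]
ee_rot: [-0.0, 0.721, 0.693, 0.001]
force: [0.2, 7.1, 0.1]
width: 0.214
finger_force: 20.0
```

Force stepped up by about 4 N: the plate. Small steps now.

Call:
{"method": "apply_moves", "body": {
  "moves": [
    {"tx": -0.1, "ty": 0, "tz": 0, "wx": 0, "wy": 0, "wz": 0, "hand": 1},
    {"tx": -0.1, "ty": 0, "tz": 0, "wx": 0, "wy": 0, "wz": 0, "hand": 1},
    {"tx": 0, "ty": 0, "tz": 0, "wx": 0, "wy": 0, "wz": 0, "hand": 1}
  ]
}}

```text
time_s: 18.63
eef_pos: [0.5812, 0.0009, 0.0506]
ee_rot: [-0.0, 0.721, 0.693, 0.001]
force: [-0.1, 7.5, -0.4]
width: 0.211
finger_force: 20.0
```

Call:
{"method": "apply_moves", "body": {
  "moves": [
    {"tx": -0.1, "ty": 0, "tz": 0, "wx": 0, "wy": 0, "wz": 0, "hand": 1},
    {"tx": 0, "ty": 0, "tz": 0, "wx": 0, "wy": 0, "wz": 0, "hand": 1}
  ]
}}

```text
time_s: 18.8
eef_pos: [0.5813, 0.0008, 0.0508]
ee_rot: [-0.0, 0.72, 0.694, 0.001]
force: [-0.5, 11.1, 1.1]
width: 0.21
finger_force: 20.0
```

Call:
{"method": "apply_moves", "body": {
  "moves": [
    {"tx": -0.06, "ty": 0, "tz": 0, "wx": 0, "wy": 0, "wz": 0, "hand": 1},
    {"tx": 0, "ty": 0, "tz": 0, "wx": 0, "wy": 0, "wz": 0, "hand": 1}
  ]
}}

```text
time_s: 18.97
eef_pos: [0.5813, 0.0007, 0.0509]
ee_rot: [-0.001, 0.72, 0.694, 0.001]
force: [-0.1, 13.8, 1.2]
width: 0.21
finger_force: 20.0
```

Rigid end: the force climbs without motion. Drawing the stick back.

Call:
{"method": "apply_moves", "body": {
  "moves": [
    {"tx": 0.3, "ty": 0, "tz": 0, "wx": 0, "wy": 0, "wz": 0, "hand": 1},
    {"tx": 0.5, "ty": 0, "tz": 0, "wx": 0, "wy": 0, "wz": 0, "hand": 1},
    {"tx": 1, "ty": 0, "tz": 0, "wx": 0, "wy": 0, "wz": 0, "hand": 1},
    {"tx": 1, "ty": 0, "tz": 0, "wx": 0, "wy": 0, "wz": 0, "hand": 1},
    {"tx": 1, "ty": 0, "tz": 0, "wx": 0, "wy": 0, "wz": 0, "hand": 1},
    {"tx": 1, "ty": 0, "tz": 0, "wx": 0, "wy": 0, "wz": 0, "hand": 1},
    {"tx": 1, "ty": 0, "tz": 0, "wx": 0, "wy": 0, "wz": 0, "hand": 1},
    {"tx": 1, "ty": 0, "tz": 0, "wx": 0, "wy": 0, "wz": 0, "hand": 1}
  ]
}}

```text
time_s: 19.63
eef_pos: [0.5837, 0.0682, 0.0506]
ee_rot: [-0.0, 0.721, 0.693, 0.0]
force: [0.1, 0.3, -0.6]
width: 0.213
finger_force: 20.0
```

Call:
{"method": "apply_moves", "body": {
  "moves": [
    {"tx": 1, "ty": 0, "tz": 0, "wx": 0, "wy": 0, "wz": 0, "hand": 1},
    {"tx": 1, "ty": 0, "tz": 0, "wx": 0, "wy": 0, "wz": 0, "hand": 1},
    {"tx": 1, "ty": 0, "tz": 0, "wx": 0, "wy": 0, "wz": 0, "hand": 1},
    {"tx": 1, "ty": 0, "tz": 0, "wx": 0, "wy": 0, "wz": 0, "hand": 1},
    {"tx": 1, "ty": 0, "tz": 0, "wx": 0, "wy": 0, "wz": 0, "hand": 1},
    {"tx": 1, "ty": 0, "tz": 0, "wx": 0, "wy": 0, "wz": 0, "hand": 1},
    {"tx": 1, "ty": 0, "tz": 0, "wx": 0, "wy": 0, "wz": 0, "hand": 1},
    {"tx": 0.8, "ty": 0, "tz": 0, "wx": 0, "wy": 0, "wz": 0, "hand": 1}
  ]
}}

```text
time_s: 20.3
eef_pos: [0.5867, 0.1457, 0.0505]
ee_rot: [-0.0, 0.721, 0.693, 0.0]
force: [-0.6, -0.7, -2.9]
width: 0.212
finger_force: 20.0
```

```bash
python3 - <<'E'
from h import *
goto((.588,.1535,.05),87.8)
E
```

```text
t 20.3 pos [0.5867 0.1457 0.0505] F [-0.62 -0.72 -2.94] ff 19.999692142009735 w 1.99 tilt [-0.  0. -1.] head 87.79
shift cm [0.78 0.1  0.05]
rotvec [-0. -0. -0.]
```

Call:
{"method": "apply_moves", "body": {
  "moves": [
    {"tx": 0, "ty": 0, "tz": 0.05, "wx": 0, "wy": 0, "wz": 0, "hand": 1},
    {"tx": 0, "ty": 0, "tz": 0, "wx": 0, "wy": 0, "wz": 0, "hand": 1},
    {"tx": 0, "ty": 0, "tz": 0, "wx": 0, "wy": 0, "wz": 0, "hand": 3},
    {"tx": 0, "ty": 0, "tz": 0, "wx": 0, "wy": 0, "wz": 0, "hand": 5},
    {"tx": 0, "ty": 0, "tz": 0, "wx": 0, "wy": 0, "wz": 0, "hand": 5},
    {"tx": 0, "ty": 0, "tz": 0, "wx": 0, "wy": 0, "wz": 0, "hand": 5},
    {"tx": 0, "ty": 0, "tz": 0, "wx": 0, "wy": 0, "wz": 0, "hand": 5},
    {"tx": 0, "ty": 0, "tz": 0, "wx": 0, "wy": 0, "wz": 0, "hand": 5}
  ]
}}

```text
time_s: 20.97
eef_pos: [0.5867, 0.1442, 0.0499]
ee_rot: [-0.0, 0.721, 0.693, -0.0]
force: [-0.4, 0.0, -0.3]
width: 0.527
finger_force: 0.0
```

Call:
{"method": "apply_moves", "body": {
  "moves": [
    {"tx": 0, "ty": 0, "tz": -1, "wx": 0, "wy": 0, "wz": 0, "hand": 5},
    {"tx": 0, "ty": 0, "tz": -2, "wx": 0, "wy": 0, "wz": 0, "hand": 5},
    {"tx": 0, "ty": 0, "tz": -3, "wx": 0, "wy": 0, "wz": 0, "hand": 5},
    {"tx": 0, "ty": 0, "tz": -3, "wx": 0, "wy": 0, "wz": 0, "hand": 5},
    {"tx": 2, "ty": -1, "tz": -2, "wx": 0, "wy": 0, "wz": 0, "hand": 5},
    {"tx": 2, "ty": -2, "tz": 0, "wx": 0, "wy": 0, "wz": 0, "hand": 5},
    {"tx": 2, "ty": -2, "tz": 0, "wx": 0, "wy": 0, "wz": 0, "hand": 5},
    {"tx": 2, "ty": -2, "tz": 0, "wx": 0, "wy": 0, "wz": 0, "hand": 5}
  ]
}}

```text
time_s: 21.63
eef_pos: [0.5191, 0.2279, 0.1611]
ee_rot: [0.0, 0.721, 0.693, 0.0]
force: [0.7, 1.1, -0.1]
width: 0.534
finger_force: 0.0
```

Call:
{"method": "apply_moves", "body": {
  "moves": [
    {"tx": 0, "ty": 0, "tz": 0, "wx": 0, "wy": 0, "wz": 0, "hand": 5},
    {"tx": 0, "ty": 0, "tz": 0, "wx": 0, "wy": 0, "wz": 0, "hand": 5},
    {"tx": 0, "ty": 0, "tz": 0, "wx": 0, "wy": 0, "wz": 0, "hand": 5},
    {"tx": 0, "ty": 0, "tz": 0, "wx": 0, "wy": 0, "wz": 0, "hand": 5}
  ]
}}

```text
time_s: 21.97
eef_pos: [0.5206, 0.2262, 0.1601]
ee_rot: [0.0, 0.721, 0.693, -0.0]
force: [-0.7, -1.1, -0.6]
width: 0.534
finger_force: 0.0
```

```bash
python3 - <<'E'
from h import *
goto(None)
a=snap('top','top3')['image'][140:220,220:400]; b=snap('scene','sc3')['image'][150:240,240:420]
cv2.imwrite('pics/v3.png',np.vstack([cv2.resize(a,(640,284),interpolation=cv2.INTER_CUBIC),cv2.resize(b,(640,316),interpolation=cv2.INTER_CUBIC)]))
E
```

```text
t 21.97 pos [0.5206 0.2262 0.1601] F [-0.68 -1.13 -0.56] ff 0.0 w 5.02 tilt [ 0. -0. -1.] head 87.69
```

View pics/v3.png

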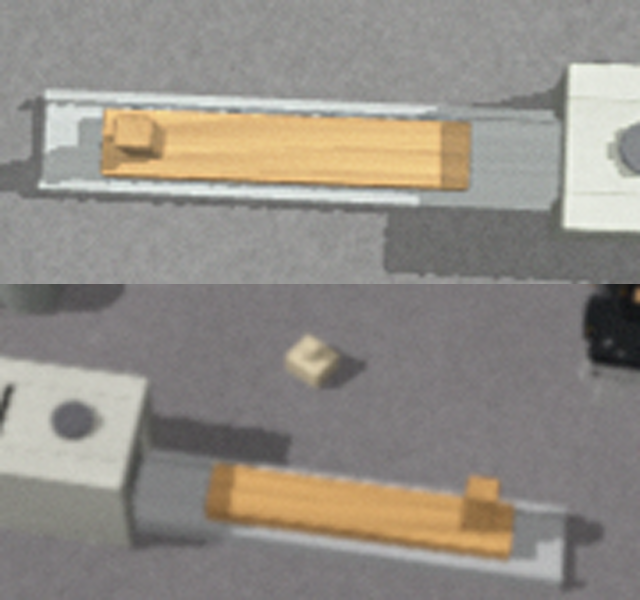

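The stick lies flat in the lane with its nose at top-crop 470, well outside the flap. The model is inside the box and the robot is clear. Handing in.

```bash
python3 -c "from cell import r; print(r.close_job())"
```

```text
the job is handed in; nothing more can be done
None
```

The job is handed in, with no verdict returned: the model went through the flap and pressed the plate to its rigid stop (at most 13.8 N measured at the wrist), and the stick lies in the lane about 6 cm before the flap, though the flap itself could not be seen to confirm it shut.

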